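Turn over the status flag of the slide staining tray

TASK

The slides in the staining tray are rinsed and ready: with a fingertip, raise the thumb tab of the staining tray's flip flag and swing the flag right over its hinge until it lies flat on the other side, ring face up. Only push it, gently: do not pinch it, do not shove or lift the tray, and leave the dish tray with its flag and everything else on the bench as they are.

Things in the scene. Friction and masses are not known exactly. Their poses are not given: they have to be found in the camera images.
- stain_tray: Staining tray: loose open steel tray 140 (its x) x 200 (its y) x 40 mm high, about 1.3 kg, told by two inner rails with six microscope slides across them. Origin: centre of its underside; z up. A bracket on its -x wall (facing the robot) carries the flip flag, outside the tray and 20 mm above the rim; a rest plate under the flag reaches 18 mm to either side of the hinge pin.
- stain_flag_hinge (a point): The middle of the hinge pin of the staining tray's flag: 105 mm from the tray's centre towards its -x, 60 mm above the bench. The pin runs along the tray's x (axes as the tray's). Two small cheeks beside the flag, 12 mm long, stand up to 7 mm above the pin.
- stain_flag (a joint): Angle of the staining tray's flag about its pin, rad. 0: level, pointing to the tray's -y, bar face up; 1.57: straight up; 3.14: level, pointing to the tray's +y, ring face up. Hard stops at 0 and 3.14. The pin is stiff: the flag stays at any angle where it is left; some 0.5 N at the tab turns it. Starts at 0 to 0.3.
- stain_flag_tab (a point): Outer end of the flag's thumb tab, mid-width, mid-thickness. The flag: white plastic plate 4 mm thick, 46 mm wide as far as 52 mm from the pin, then the tab, 26 mm wide, to 66 mm. Its outer 48 mm hang free in the air beyond the rest plate. One face has a raised black bar, the other a raised black ring.
- dish_tray: The dish tray, to be left alone: same steel tray, bracket and flag as the staining tray, but without rails and with two round Petri dishes in it. Origin: centre of its underside; z up; its flag is at its -x side too. The two trays may stand either way round, left or right.
- dish_flag (a joint): Angle of the dish tray's flag (as for the staining tray's); starts between 0 and 0.1 rad and must stay there.
- petri_dish1: Petri dish 90 mm across, 16 mm high, in the +y half of the dish tray. Origin: centre of its underside.
- petri_dish2: The same, in the -y half of the dish tray.
- dropper_bottle: Small amber dropper bottle, 38 mm across and 106 mm high, standing beside the staining tray at its +y end. Origin: centre of its underside.
- conical_flask: Stoppered conical glass flask, 80 mm across and 134 mm high, standing behind the staining tray. Origin: centre of its underside.
- wash_bottle: Wash bottle, 56 mm across and 160 mm high with a bent spout, standing behind the dish tray. Origin: centre of its underside.
- forceps: Steel forceps 130 mm long, 8 mm high, lying beside the dish tray at its +y end. Origin: under their middle.
- slide_box: Closed grey slide box 87 x 102 x 33 mm at the far side of the bench. Origin: centre of its underside.
- marker_pen: Marker pen 125 mm long, 12 mm thick, lying near the robot. Origin: under its middle.

How it is judged:
By the outcome, as a careful person would: the job done as asked, in the order asked, and still so for the second after the job is handed in, with the robot touching nothing.
It also fails if it takes over 38 s, if anything falls off the work surface, if the arm or the gripper's body presses on something with over 40 N, if the wrist force passes 120 N, or if a joint passes its speed limit or range.

ROBOT

A 6-joint arm with a two-finger parallel gripper is mounted at the origin on the work surface. World frame = base frame: x ahead of the robot, y to its left, z up, the work surface at z = 0. Lengths are in m, angles in rad, forces in N, time in s.
With the tool pointing down it reaches from about 0.35 to 0.85 m from the base axis. Payload 8.1 kg.
Tool frame: the origin (TCP) lies on the centre line of the jaws, within the pads' length; the fingertips stand 14 mm ahead of it and the grasp point (between the pads) lies 5 mm behind it; z points along the fingers, y is the direction in which the jaws open and shut (so a half turn about z gives the same grasp; the last joint's range is limited). The gripper opens to 93 mm and grips with 3 to 60 N. Pads are 15 mm wide; open, the fingers measure 128 mm over their backs; the gripper's body (75 mm by 188 mm) begins 65 mm behind the grasp point.
Start: joints at [-1.306, 0.13, 1.488, -0, 1.523, -0.085], TCP at [0.206, -0.564, 0.233] pointing down, gripper open.
Joint ranges: [-2.96, 2.96], [-0.89, 2.26], [0.02, 2.5], [-1.34, 4.48], [0, 2.73], [-2.66, 2.66]. Speed limits (rad/s): [2.39, 2.39, 2.79, 3.14, 3.14, 3.14].

INTERFACE

Orientations are given as a rotation vector (axis times angle).
In Python, from plant import robot gives the robot as it stands.
- The arm moves only by the tool jog_arm, never from a script. Its argument "steps" is a list of rows, each a list of 7 numbers: the closure, from 0 (fully open) to 1 (shut), then the shift along the tool's x, y, z in m, then the turn, a rotation vector about the tool's x, y, z in rad. In form: [[jaw, tx, ty, tz, rx, ry, rz], ...]. A call has 1 to 5 rows; each row is the pose to reach, as a shift and turn from the pose measured when the call began, along the tool's axes at that moment; what a row does not reach only later rows make up. A row lasts 1/8 s, in which the tool goes at most 62.5 mm and 10.7 degrees, less where a joint would pass 70% of its speed; a pose out of reach is approached as far as the arm can. A call with a gripper value outside its range is refused whole. The fingers move at their own pace and stop on an object; "force" is the grip in N (left out, the last holds). Time passes only in rows, so rows that repeat a pose let the fingers close. It gives the time, the measured TCP pose, the force and the opening at its end, in the units of the state.
- robot.read_state(): the state, without advancing time (a new reading comes with each control period).
- robot.read_camera(name): name is "side" or "top" or "wrist"; returns a dict with "image" (384x512x3 uint8, red, green, blue), "mtx" (3x3 intrinsics, pixels), "extrinsics" (4x4, takes a point from camera to world coordinates); the wrist camera has in their place "tool_from_camera" (4x4, takes a point from camera to tool coordinates, whose origin is the TCP and whose axes are the flange's). Camera axes: x right, y down, z forward; pixel columns grow to the right and rows downward; lengths in m; the calibration is good to about 2 mm. A picture is of the moment at which its call begins: read the wrist's pose just before it. There is no depth.
- robot.close_job(): hands the job in, once; it reports no verdict.
The state is a dict: "t": time; "q": joint angles; "dq": joint speeds; "joint_torque": joint torques, N m; "tool_pos": TCP position; "orientation": TCP orientation; "force": force on the tool from outside, world axes, zero at the start; "wrist_torque": the same for the moment, N m; "opening": finger opening in m.
Only numpy, scipy, OpenCV 4.12 (cv2) and the standard library are available. Lean on these libraries where they do the work, as an engineer would, in place of code of your own. Each camera call takes 0.05 s, during which the arm holds its last target.

## Working session

There is one attempt and no reset: what is moved stays moved. The work goes in short steps, Python scripts to look and compute and a tool call to move; the robot and the scene stay as the last step left them, time stands still between calls to the robot, and variables do not carry over. Pictures are saved under pics/ and viewed, and the job is handed in when it is done.

Besides the shell and the picture viewer there is one more tool, called after "Emit:" by a JSON object that holds its "api" and its "payload". jog_arm: Moves the arm, as the interface text tells. Its arguments: {"type":"object","properties":{"steps":{"type":"array"},"force":{"type":"number"}},"required":["steps"]}

```bash
ls; mkdir -p pics; python3 - <<'E'
from plant import robot
import cv2,numpy as np
s=robot.read_state();print(s)
for n in ("top","side"):
    c=robot.read_camera(n);cv2.imwrite(f"pics/{n}0.png",c["image"][:,:,::-1]);np.savez(f"pics/{n}0.npz",**c)
    print(n,c["mtx"],c["extrinsics"])
E
```

```text
pics
{'t': 0.0, 'q': array([-1.30640788e+00,  1.31151309e-01,  1.48930505e+00,  4.84543303e-05,
        1.52300281e+00, -8.53971919e-02]), 'dq': array([ 0.0006453 ,  0.00125875, -0.001619  ,  0.00131821,  0.00037047,
       -0.00017898]), 'joint_torque': array([ 1.70460230e-04, -5.59835207e+01, -4.91761136e+01,  7.67533877e-02,
        3.57865531e-02, -1.36688841e-04]), 'tool_pos': array([ 0.20551091, -0.56311375,  0.23157917]), 'orientation': array([-3.09183396e+00, -5.46317389e-01,  1.86216164e-04]), 'force': array([-0.55807235,  0.06348121, -0.02512984]), 'wrist_torque': array([-0.01514427, -0.02800116,  0.06339685]), 'opening': 0.09311109273814615}
top [[392.60256414   0.         255.45853322]
 [  0.         392.60256414 195.14740833]
 [  0.           0.           1.        ]] [[-0.00112576 -0.98834711  0.15221273  0.4391461 ]
 [-0.99973012 -0.00241959 -0.02310483  0.11091238]
 [ 0.02320388 -0.15219767 -0.98807765  1.00290654]
 [ 0.          0.          0.          1.        ]]
side [[354.19992134   0.         254.1056844 ]
 [  0.         354.19992134 187.09758769]
 [  0.           0.           1.        ]] [[-0.99887569 -0.01903309  0.0434176   0.55194316]
 [-0.04661348  0.56111866 -0.82642183  0.84619818]
 [-0.00863307 -0.82751652 -0.56137499  0.54832351]
 [ 0.          0.          0.          1.        ]]
```

View pics/top0.png

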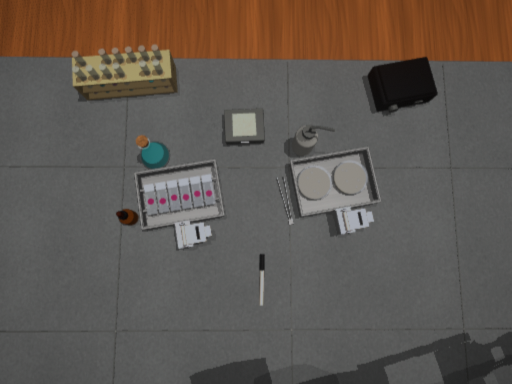

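View pics/side0.png

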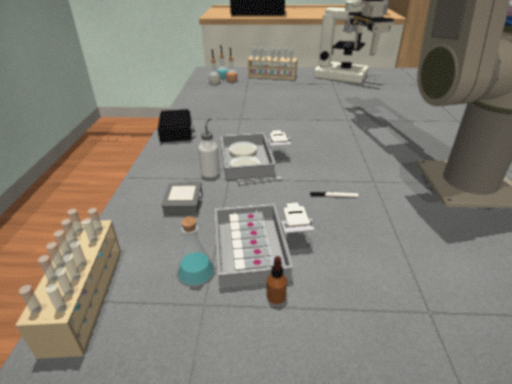

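The staining tray, with its slides, is at the left of the top image around (180,195). Its flag is at about (193,234) and the tab points right, towards -y. Next I'll zoom in to measure it.

```bash
python3 - <<'E'
import cv2
a=cv2.imread("pics/top0.png")[150:250,105:235];cv2.imwrite("pics/topz.png",cv2.resize(a,None,fx=6,fy=6,interpolation=cv2.INTER_CUBIC))
a=cv2.imread("pics/side0.png")[190:300,205:335];cv2.imwrite("pics/sidez.png",cv2.resize(a,None,fx=5,fy=5,interpolation=cv2.INTER_CUBIC))
E
```

```text
(no output)
```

View pics/topz.png

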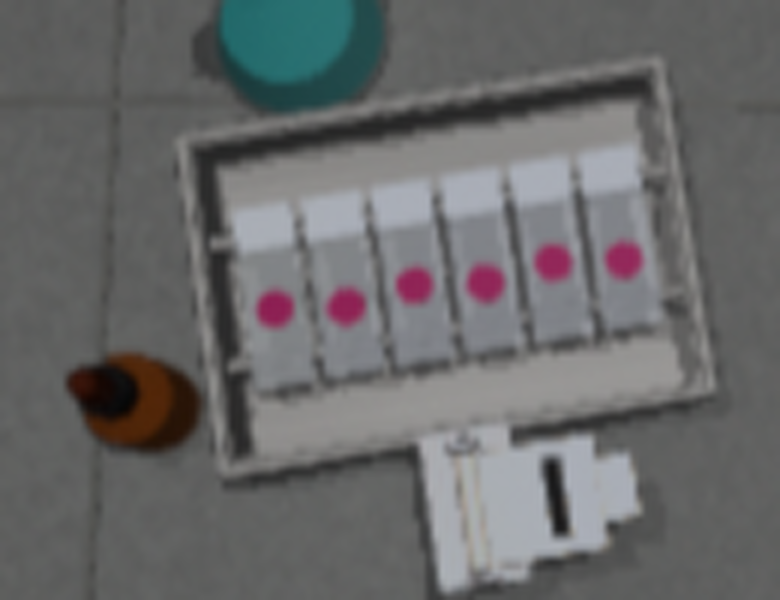

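View pics/sidez.png

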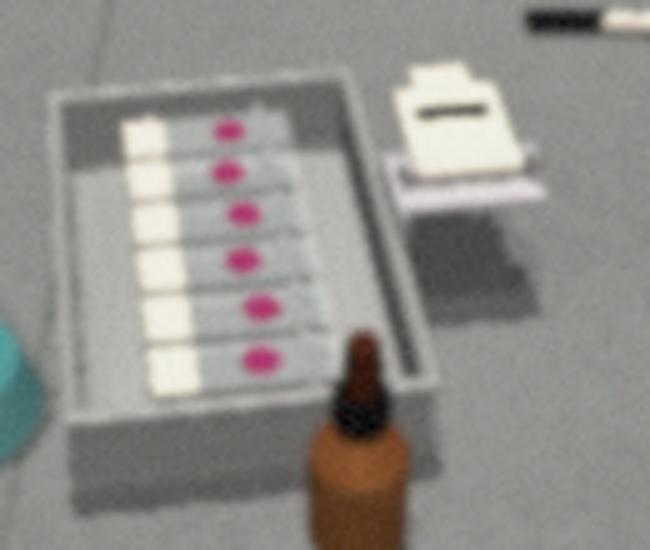

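In the zoomed top view the tray rim corners are at (183,140), (657,62), (712,388) and (228,470), and the tab end runs from (632,455) to (640,515). In the zoomed side view the tab end runs from (410,68) to (465,63).

```bash
cat > h.py <<'E'
import numpy as np, cv2
def load(n):return np.load(f"pics/{n}.npz")
def ray(c,u,v):
    E=c["extrinsics"];d=E[:3,:3]@np.linalg.solve(c["mtx"],[u,v,1.]);return E[:3,3],d
def plane(c,u,v,z):
    o,d=ray(c,u,v);return o+d*(z-o[2])/d[2]
def tri(r1,r2):
    A=np.stack([r1[1],-r2[1]],1);x=np.linalg.lstsq(A,r2[0]-r1[0],rcond=None)[0]
    p=r1[0]+x[0]*r1[1];q=r2[0]+x[1]*r2[1];return (p+q)/2,np.linalg.norm(p-q)
def proj(c,P):
    E=np.linalg.inv(c["extrinsics"]);p=E[:3,:3]@P+E[:3,3];p=c["mtx"]@p;return p[:2]/p[2]
E
python3 - <<'E'
from h import *
t=load("top0");s=load("side0")
T=lambda X,Y:((X+.5)/6-.5+105,(Y+.5)/6-.5+150)
S=lambda X,Y:((X+.5)/5-.5+205,(Y+.5)/5-.5+190)
R=[plane(t,*T(*p),.04) for p in [(183,140),(657,62),(712,388),(228,470)]]  # +x+y,+x-y,-x-y,-x+y
RS=[plane(s,*S(*p),.04) for p in [(72,412),(53,97),(345,72),(438,380)]]
for R in (R,RS):
    R=np.array(R);c=R.mean(0);yd=(R[0]+R[3]-R[1]-R[2])/2;xd=(R[0]+R[1]-R[2]-R[3])/2
    print(R.round(3),c.round(4),np.linalg.norm(xd),np.linalg.norm(yd),np.arctan2(-yd[0],yd[1]),np.arctan2(xd[1],xd[0]))
    th=np.arctan2(-yd[0],yd[1]);h=c[:2]-.105*np.array([np.cos(th),np.sin(th)])
    print("hinge",h)
    H=np.r_[h,.06];y=np.array([-np.sin(th),np.cos(th),0])
    for a in (0,.1,.2,.3): 
        P=H-y*.066*np.cos(a)+[0,0,.066*np.sin(a)]
        print(a,P.round(4),proj(t,P).round(1),proj(s,P).round(1))
print(T(636,485),S(438,65),tri(ray(t,*T(636,485)),ray(s,*S(438,65))))
E
```

```text
[[0.643 0.388 0.04 ]
 [0.677 0.192 0.04 ]
 [0.54  0.168 0.04 ]
 [0.506 0.363 0.04 ]] [0.5913 0.2777 0.04  ] 0.13893308900955778 0.1984819109433907 0.17144873915872486 0.17670113228009307
hinge [0.48784954 0.25981111]
0 [0.4991 0.1948 0.06  ] [211.2 230.3] [292.3 204.4]
0.1 [0.4991 0.1951 0.0666] [210.8 230.1] [292.5 202.2]
0.2 [0.4989 0.1961 0.0731] [210.2 230. ] [292.7 200.1]
0.3 [0.4986 0.1977 0.0795] [209.2 230. ] [293.  198.2]
[[0.644 0.386 0.04 ]
 [0.678 0.192 0.04 ]
 [0.541 0.168 0.04 ]
 [0.505 0.364 0.04 ]] [0.5923 0.2776 0.04  ] 0.139745892291098 0.19788201575491954 0.17762715776266072 0.16516510169491386
hinge [0.48899322 0.25907799]
0 [0.5007 0.1941 0.06  ] [211.5 229.6] [291.6 204.2]
0.1 [0.5006 0.1944 0.0666] [211.1 229.5] [291.8 202. ]
0.2 [0.5004 0.1954 0.0731] [210.5 229.4] [292.  199.9]
0.3 [0.5001 0.197  0.0795] [209.5 229.3] [292.3 198.1]
(210.58333333333331, 230.41666666666669) (292.2, 202.6) (array([0.4990546 , 0.19570556, 0.06571817]), np.float64(0.0012217300426932045))
```

Tray yaw is about 0.173, the hinge is near (0.488, 0.2595, 0.06), and the flag angle is about 0.1. I'll come from the tray's -y side with the shut fingers tilted 55°, pointing +y and down. The tip goes under the tab, and I then sweep it around the hinge.

```bash
cat >> h.py <<'E'
from scipy.spatial.transform import Rotation as Ro
TH=.173;H=np.array([.4882,.2595,.06])
X=np.array([np.cos(TH),np.sin(TH),0]);Y=np.array([-np.sin(TH),np.cos(TH),0]);Z=np.array([0,0,1.])
def Rt(phi):
    p=np.radians(phi);return np.stack([Y*np.cos(p)+Z*np.sin(p),X,Y*np.sin(p)-Z*np.cos(p)],1)
def tcp(y,z,phi,corner,x=0):
    "TCP so that tip corner (+1 upper,-1 lower,0 mid) is at tray-hinge coords x,y,z"
    R=Rt(phi);return H+X*x+Y*y+Z*z-R@np.array([.0075*corner,0,.014])
def delta(s,P,phi):
    R0=Ro.from_rotvec(s["orientation"]).as_matrix()
    return np.r_[R0.T@(P-s["tool_pos"]),Ro.from_matrix(R0.T@Rt(phi)).as_rotvec()].round(4)
def where(s):
    R=Ro.from_rotvec(s["orientation"]).as_matrix()
    f=lambda c:np.array([X,Y,Z])@(s["tool_pos"]+R@np.array([.0075*c,0,.014])-H)
    print("t",s["t"],"upper",f(1).round(4),"lower",f(-1).round(4),"phi",np.degrees(np.arctan2(R[:,2]@Y,-R[2,2])).round(1),"F",np.array([X,Y,Z])@s["force"],"q",s["q"].round(2),s["opening"])
E
python3 - <<'E'
from h import *
from plant import robot
s=robot.read_state();P=tcp(-.16,.14,0,0)
print(P,delta(s,P,0))
E
```

```text
[0.51574213 0.10188835 0.214     ] [ 5.194e-01 -5.185e-01  1.860e-02 -1.200e-03 -1.200e-03 -1.394e+00]
```

Emit:
{"api": "jog_arm", "payload": {"steps": [[1, 0.044, -0.044, -0.01, 0, 0, -0.18], [1, 0.088, -0.088, -0.02, 0, 0, -0.36], [1, 0.132, -0.132, -0.02, 0, 0, -0.54], [1, 0.176, -0.176, -0.02, 0, 0, -0.72], [1, 0.22, -0.22, -0.02, 0, 0, -0.9]]}}

```text
t: 0.72
tool_pos: [0.3369, -0.2796, 0.2518]
orientation: [-2.542, -1.844, -0.001]
force: [-0.1, -0.7, -0.1]
opening: 0.0478
```

```bash
python3 - <<'E'
from h import *
from plant import robot
s=robot.read_state();P=tcp(-.16,.16,0,0)
where(s);print(delta(s,P,0))
E
```

```text
t 0.725 upper [-0.2383 -0.4983  0.1778] lower [-0.2453 -0.5116  0.1778] phi 0.1 F [-0.18394397 -0.64102824 -0.09569008] q [-0.81 -0.33  1.88  0.    1.59 -0.5 ] 0.04775739060249404
[ 0.4181  0.0516  0.0184 -0.0005 -0.0018 -0.4886]
```

Emit:
{"api": "jog_arm", "payload": {"steps": [[1, 0.06, 0.008, 0, 0, 0, -0.16], [1, 0.12, 0.016, 0, 0, 0, -0.32], [1, 0.18, 0.024, 0, 0, 0, -0.489], [1, 0.24, 0.03, 0, 0, 0, -0.489], [1, 0.3, 0.037, 0, 0, 0, -0.489]]}}

```text
t: 1.35
tool_pos: [0.4655, -0.0039, 0.2521]
orientation: [-2.02, -2.405, -0.002]
force: [0.1, -1.5, -0.4]
opening: 0.0014
```

```bash
python3 - <<'E'
from h import *
from plant import robot
s=robot.read_state()
where(s);print(delta(s,tcp(-.14,.14,55,0),55))
E
```

```text
t 1.35 upper [-0.0677 -0.248   0.1781] lower [-0.0677 -0.263   0.1781] phi 0.1 F [-0.18555734 -1.46112105 -0.37610784] q [-0.12 -0.25  1.82  0.    1.57 -0.29] 0.0014274346992166587
[ 1.040e-01  6.770e-02  4.420e-02 -2.000e-04  9.583e-01  6.000e-04]
```

Emit:
{"api": "jog_arm", "payload": {"steps": [[1, 0.02, 0.02, 0, 0, 0.17, 0], [1, 0.04, 0.03, 0.01, 0, 0.34, 0], [1, 0.06, 0.045, 0.01, 0, 0.51, 0], [1, 0.08, 0.06, 0.02, 0, 0.68, 0], [1, 0.1, 0.068, 0.02, 0, 0.85, 0]]}}

```text
t: 1.98
tool_pos: [0.5156, 0.1067, 0.2319]
orientation: [-1.54, -1.832, -0.703]
force: [-0.2, 1.0, 0.3]
opening: 0.0005
```

```bash
python3 - <<'E'
from h import *
from plant import robot
s=robot.read_state()
where(s);print(delta(s,tcp(-.11,.04,55,1),55))
E
```

```text
t 1.975 upper [ 0.0007 -0.1397  0.1684] lower [ 0.0007 -0.1496  0.157 ] phi 49.1 F [0.00634677 1.00371459 0.28402578] q [-0.37  0.19  1.66  0.72  1.77 -0.57] 0.00046910147885086736
[-0.079  -0.0007  0.1074  0.0002  0.1027 -0.0002]
```

Emit:
{"api": "jog_arm", "payload": {"steps": [[1, -0.02, 0, 0.03, 0, 0.102, 0], [1, -0.04, 0, 0.06, 0, 0.102, 0], [1, -0.06, 0, 0.085, 0, 0.102, 0], [1, -0.079, -0.001, 0.107, 0, 0.102, 0], [1, -0.079, -0.001, 0.107, 0, 0.102, 0]]}}

```text
t: 2.6
tool_pos: [0.5076, 0.1361, 0.0999]
orientation: [-1.476, -1.752, -0.764]
force: [1.1, -0.1, 0.2]
opening: 0.0004
```

```bash
python3 - <<'E'
from h import *
from plant import robot
s=robot.read_state()
where(s)
for y,z in ((-.095,-.01),(-.07,-.012),(-.055,-.01)): print(delta(s,tcp(y,z,55,1),55))
c=robot.read_camera("side");im=c["image"][:,:,::-1]
cv2.imwrite("pics/side1.png",cv2.resize(im[150:290,200:380],None,fx=4,fy=4,interpolation=cv2.INTER_CUBIC))
E
```

```text
t 2.6 upper [-0.0022 -0.1092  0.0381] lower [-0.0023 -0.1177  0.0258] phi 55.1 F [ 1.10755975 -0.25100265  0.15680441] q [-0.36  0.41  1.73  0.78  1.62 -0.75] 0.0004269927016483453
[-0.0313  0.0024  0.0391 -0.0032 -0.0017 -0.0042]
[-0.0186  0.0024  0.0607 -0.0032 -0.0017 -0.0042]
[-0.0084  0.0024  0.0719 -0.0032 -0.0017 -0.0042]
```

View pics/side1.png

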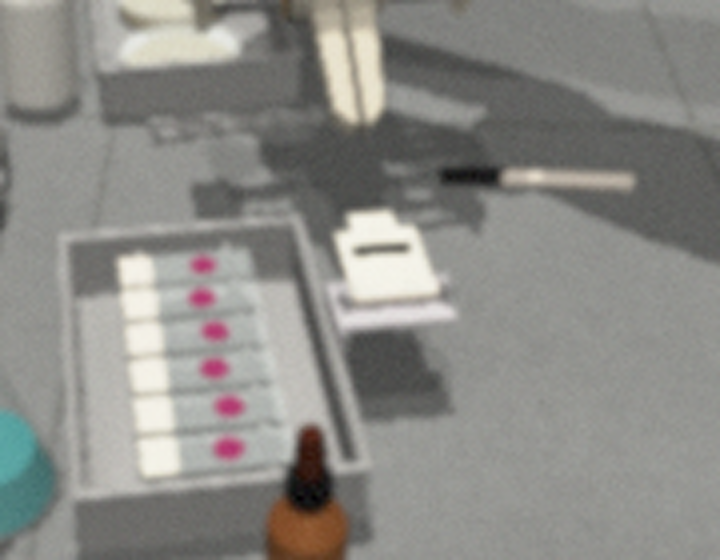

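The fingers are at (358,120) in the crop and line up with the tab end at (372,213). Lower the tip outside the tab first, then go under it.

Emit:
{"api": "jog_arm", "payload": {"steps": [[1, -0.016, 0.001, 0.02, 0, 0, 0], [1, -0.031, 0.0024, 0.039, -0.003, -0.002, -0.004], [1, -0.025, 0.0024, 0.05, -0.003, -0.002, -0.004], [1, -0.0186, 0.0024, 0.06, -0.003, -0.002, -0.004], [1, -0.0186, 0.0024, 0.0607, -0.003, -0.002, -0.004]]}}

```text
t: 3.28
tool_pos: [0.5047, 0.1753, 0.0529]
orientation: [-1.475, -1.76, -0.771]
force: [-0.1, 0.6, -0.5]
opening: 0.0005
```

```bash
python3 - <<'E'
from h import *
from plant import robot
s=robot.read_state()
where(s)
for y,z in ((-.055,-.012),): print(delta(s,tcp(y,z,55,1),55))
c=robot.read_camera("side");im=c["image"][:,:,::-1]
cv2.imwrite("pics/side2.png",cv2.resize(im[150:290,200:380],None,fx=4,fy=4,interpolation=cv2.INTER_CUBIC))
E
```

```text
t 3.275 upper [ 0.0017 -0.07   -0.009 ] lower [ 0.0018 -0.0787 -0.0213] phi 54.9 F [ 0.03721963  0.61942306 -0.5137724 ] q [-0.3   0.46  1.77  0.82  1.51 -0.79] 0.00048263595137424585
[ 0.0062 -0.0017  0.014   0.0016  0.0017  0.004 ]
```

View pics/side2.png

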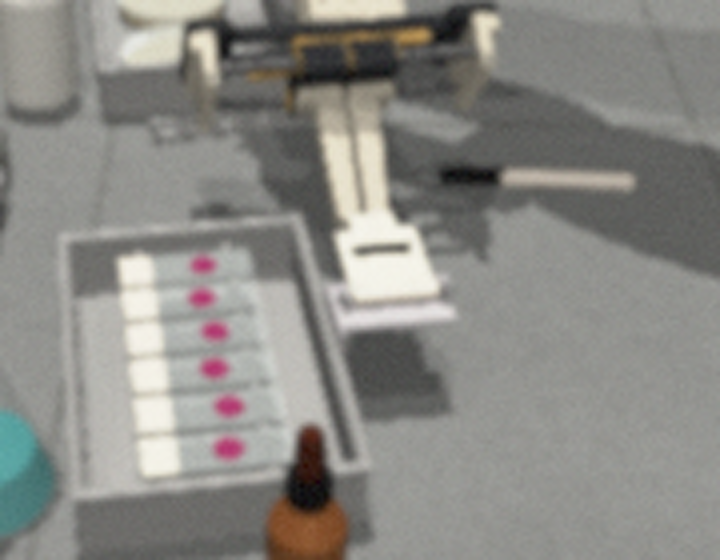

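The tip sits just behind and below the tab end at (372,215), and the flag hasn't moved. Insert.

Emit:
{"api": "jog_arm", "payload": {"steps": [[1, 0.001, -0.001, 0.006, 0, 0.002, 0.002], [1, 0.004, -0.0017, 0.013, 0.0016, 0.002, 0.004], [1, 0.004, -0.0017, 0.014, 0.0016, 0.002, 0.004]]}}

```text
t: 3.7
tool_pos: [0.5002, 0.1886, 0.0477]
orientation: [-1.475, -1.755, -0.768]
force: [0.0, -0.1, 0.5]
opening: 0.0006
```

```bash
python3 - <<'E'
from h import *
from plant import robot
s=robot.read_state()
where(s)
for a in (0,10,20,30,40,50):
  r=.055;a=np.radians(a);print(delta(s,tcp(-r*np.cos(a),r*np.sin(a)-.002,55,1),55))
E
```

```text
t 3.7 upper [-0.0003 -0.0561 -0.0142] lower [-0.0004 -0.0647 -0.0264] phi 55.0 F [ 0.01957749 -0.09341462  0.50764762] q [-0.28  0.46  1.78  0.83  1.49 -0.79] 0.0006095327789214192
[ 0.0106  0.0003 -0.0061 -0.0006 -0.0004 -0.0004]
[ 0.0189  0.0003 -0.0109 -0.0006 -0.0004 -0.0004]
[ 0.0279  0.0003 -0.0141 -0.0006 -0.0004 -0.0004]
[ 0.0374  0.0003 -0.0158 -0.0006 -0.0004 -0.0004]
[ 0.0469  0.0003 -0.0158 -0.0006 -0.0004 -0.0004]
[ 0.0564  0.0003 -0.0141 -0.0006 -0.0004 -0.0004]
```

Emit:
{"api": "jog_arm", "payload": {"steps": [[1, 0.0055, 0, -0.003, 0, 0, 0], [1, 0.0106, 0, -0.006, 0, 0, 0], [1, 0.0148, 0, -0.0085, 0, 0, 0], [1, 0.0189, 0, -0.011, 0, 0, 0], [1, 0.0234, 0, -0.0125, 0, 0, 0]]}}

```text
t: 4.32
tool_pos: [0.4999, 0.1917, 0.0745]
orientation: [-1.476, -1.756, -0.768]
force: [0.7, -0.8, -0.2]
opening: 0.0005
```

```bash
python3 - <<'E'
from h import *
from plant import robot
s=robot.read_state()
where(s)
for a in (20,30,40,50,60,70):
  r=.055;a=np.radians(a);print(delta(s,tcp(-r*np.cos(a),r*np.sin(a)-.002,55,1),55))
c=robot.read_camera("side");im=c["image"][:,:,::-1]
cv2.imwrite("pics/side3.png",cv2.resize(im[150:290,200:380],None,fx=4,fy=4,interpolation=cv2.INTER_CUBIC))
E
```

```text
t 4.325 upper [-0.0001 -0.0531  0.0126] lower [-0.0001 -0.0617  0.0003] phi 55.0 F [ 0.5614766  -0.89273559 -0.18462794] q [-0.27  0.41  1.79  0.83  1.52 -0.75] 0.0005482751824386973
[ 0.0042  0.0001 -0.0013 -0.0001 -0.0002 -0.0003]
[ 0.0137  0.0001 -0.003  -0.0001 -0.0002 -0.0003]
[ 0.0233  0.0001 -0.003  -0.0001 -0.0002 -0.0003]
[ 0.0327  0.0001 -0.0013 -0.0001 -0.0002 -0.0003]
[ 0.0417  0.0001  0.002  -0.0001 -0.0002 -0.0003]
[ 0.05    0.0001  0.0068 -0.0001 -0.0002 -0.0003]
```

View pics/side3.png

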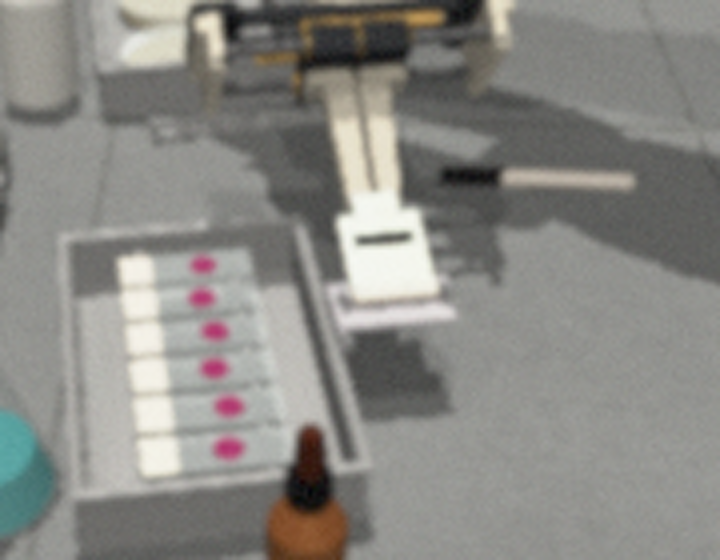

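The tab has risen: its end moved from row 213 to row 195 and the tray hasn't moved. Keep sweeping.

Emit:
{"api": "jog_arm", "payload": {"steps": [[1, 0.007, 0, -0.002, 0, 0, 0], [1, 0.0137, 0, -0.003, 0, 0, 0], [1, 0.02, 0, -0.003, 0, 0, 0], [1, 0.0265, 0, -0.0025, 0, 0, 0], [1, 0.0327, 0, -0.0013, 0, 0, 0]]}}

```text
t: 5.0
tool_pos: [0.497, 0.2096, 0.1029]
orientation: [-1.475, -1.756, -0.769]
force: [0.3, -0.2, -0.1]
opening: 0.0005
```

```bash
python3 - <<'E'
from h import *
from plant import robot
s=robot.read_state()
where(s)
for a in range(50,121,10):
  r=.053;a=np.radians(a);print(delta(s,tcp(-r*np.cos(a)-.002*np.sin(a),r*np.sin(a)-.002*np.cos(a),55,1),55))
E
```

```text
t 5.0 upper [ 0.0001 -0.035   0.041 ] lower [ 0.0001 -0.0436  0.0287] phi 55.0 F [ 0.29761446 -0.26561496 -0.14952231] q [-0.24  0.34  1.81  0.85  1.53 -0.7 ] 0.0005083647848561183
[-0.0018 -0.0001  0.0004  0.0001 -0.0002  0.0003]
[ 0.007  -0.0001  0.0033  0.0001 -0.0002  0.0003]
[ 0.0152 -0.0001  0.0076  0.0001 -0.0002  0.0003]
[ 0.0225 -0.0001  0.0133  0.0001 -0.0002  0.0003]
[ 0.0287 -0.0001  0.0201  0.0001 -0.0002  0.0003]
[ 0.0336 -0.0001  0.0279  0.0001 -0.0002  0.0003]
[ 0.0371 -0.0001  0.0365  0.0001 -0.0002  0.0003]
[ 0.0391 -0.0001  0.0455  0.0001 -0.0002  0.0003]
```

Emit:
{"api": "jog_arm", "payload": {"steps": [[1, 0.007, 0, 0.003, 0, 0, 0], [1, 0.0152, 0, 0.0076, 0, 0, 0], [1, 0.0225, 0, 0.0133, 0, 0, 0], [1, 0.0287, 0, 0.02, 0, 0, 0], [1, 0.0336, 0, 0.028, 0, 0, 0]]}}

```text
t: 5.62
tool_pos: [0.4896, 0.2518, 0.1144]
orientation: [-1.475, -1.756, -0.769]
force: [0.0, -0.5, 1.4]
opening: 0.0007
```

```bash
python3 - <<'E'
from h import *
from plant import robot
s=robot.read_state()
where(s)
for a in range(100,151,10):
  r=.053;a=np.radians(a);print(delta(s,tcp(-r*np.cos(a)-.002*np.sin(a),r*np.sin(a)-.002*np.cos(a),55,1),55))
c=robot.read_camera("side");im=c["image"][:,:,::-1]
cv2.imwrite("pics/side4.png",cv2.resize(im[150:290,200:380],None,fx=4,fy=4,interpolation=cv2.INTER_CUBIC))
E
```

```text
t 5.625 upper [0.0001 0.008  0.0525] lower [ 0.0001 -0.0006  0.0403] phi 55.0 F [-0.07398676 -0.46070675  1.42574919] q [-0.17  0.29  1.85  0.88  1.5  -0.65] 0.0006967588880484148
[-0.0004 -0.0001 -0.0006  0.     -0.0002  0.0005]
[ 0.0031 -0.0001  0.0079  0.     -0.0002  0.0005]
[ 0.005  -0.0001  0.017   0.     -0.0002  0.0005]
[ 0.0053 -0.0001  0.0262  0.     -0.0002  0.0005]
[ 0.0041 -0.0001  0.0354  0.     -0.0002  0.0005]
[ 0.0013 -0.0001  0.0442  0.     -0.0002  0.0005]
```

View pics/side4.png

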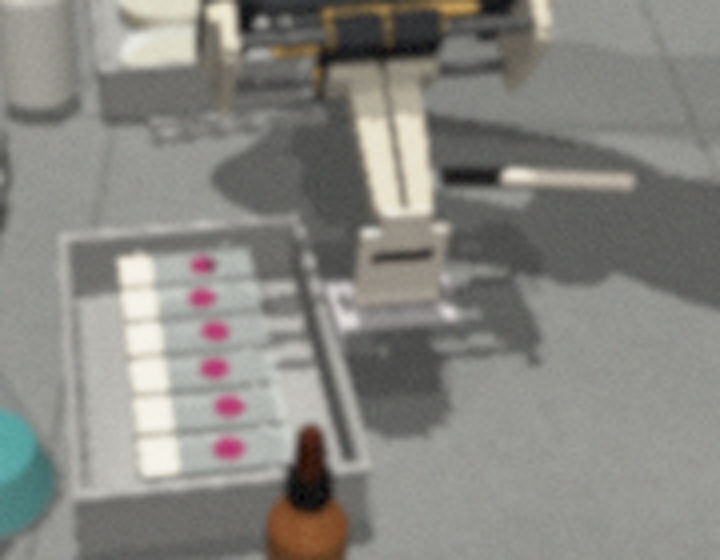

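The flag is upright and just past vertical. The tab is at (395,218) and the tray is unmoved. Push it on over.

Emit:
{"api": "jog_arm", "payload": {"steps": [[1, 0.0031, 0, 0.008, 0, 0, 0], [1, 0.005, 0, 0.017, 0, 0, 0], [1, 0.0053, 0, 0.026, 0, 0, 0], [1, 0.0041, 0, 0.0345, 0, 0, 0], [1, 0.002, 0, 0.041, 0, 0, 0]]}}

```text
t: 6.3
tool_pos: [0.4829, 0.2873, 0.0919]
orientation: [-1.474, -1.756, -0.768]
force: [1.0, 0.3, 0.2]
opening: 0.0002
```

```bash
python3 - <<'E'
from h import *
from plant import robot
s=robot.read_state()
where(s)
for a in (140,150,160,170,180):
  r=.056;a=np.radians(a);print(delta(s,tcp(-r*np.cos(a)-.002*np.sin(a),r*np.sin(a)-.002*np.cos(a),55,-1),55))
E
```

```text
t 6.3 upper [-0.0005  0.044   0.03  ] lower [-0.0005  0.0354  0.0177] phi 55.0 F [1.03116469 0.09789888 0.20377163] q [-0.11  0.32  1.87  0.92  1.43 -0.65] 0.00019633583733901216
[ 0.0198  0.0004 -0.0063 -0.001  -0.0008  0.0003]
[ 0.0168  0.0005  0.003  -0.001  -0.0008  0.0003]
[ 0.0122  0.0005  0.0116 -0.001  -0.0008  0.0003]
[ 0.0062  0.0005  0.0193 -0.001  -0.0008  0.0003]
[-0.0011  0.0005  0.0258 -0.001  -0.0008  0.0003]
```

Emit:
{"api": "jog_arm", "payload": {"steps": [[1, 0.009, 0, 0.004, 0, 0, 0], [1, 0.0125, 0, 0.011, 0, 0, 0], [1, 0.0095, 0, 0.0155, 0, 0, 0], [1, 0.0062, 0, 0.0193, 0, 0, 0], [1, 0.003, 0, 0.022, 0, 0, 0]]}}

```text
t: 6.92
tool_pos: [0.4793, 0.3067, 0.0812]
orientation: [-1.475, -1.755, -0.767]
force: [-0.2, 0.3, -0.7]
opening: 0.0005
```

```bash
python3 - <<'E'
from h import *
from plant import robot
s=robot.read_state()
where(s)
for z in (.005,.003,.001,-.001,-.003): print(z,delta(s,tcp(.058,z,55,-1),55))
c=robot.read_camera("side");im=c["image"][:,:,::-1]
cv2.imwrite("pics/side5.png",cv2.resize(im[150:290,200:380],None,fx=4,fy=4,interpolation=cv2.INTER_CUBIC))
E
```

```text
t 6.925 upper [-0.0006  0.0638  0.0193] lower [-0.0006  0.0552  0.007 ] phi 55.0 F [-0.1696897   0.36991958 -0.72624667] q [-0.07  0.33  1.88  0.94  1.39 -0.65] 0.00045368437069104924
0.005 [-0.0001  0.0006  0.0035 -0.0012 -0.0008 -0.0001]
0.003 [-0.0017  0.0006  0.0046 -0.0012 -0.0008 -0.0001]
0.001 [-0.0033  0.0006  0.0058 -0.0012 -0.0008 -0.0001]
-0.001 [-0.005   0.0006  0.0069 -0.0012 -0.0008 -0.0001]
-0.003 [-0.0066  0.0006  0.0081 -0.0012 -0.0008 -0.0001]
```

View pics/side5.png

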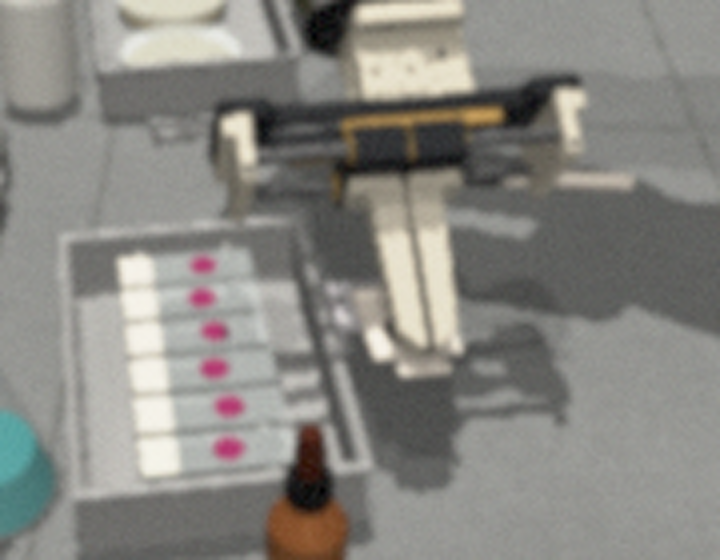

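The flag is nearly down on the +y side. Press gently onto the stop and watch the force.

Emit:
{"api": "jog_arm", "payload": {"steps": [[1, -0.0005, 0, 0.003, 0, 0, 0], [1, -0.0017, 0, 0.0046, 0, 0, 0], [1, -0.0033, 0, 0.0058, 0, 0, 0], [1, -0.0033, 0, 0.0058, 0, 0, 0]]}}

```text
t: 7.48
tool_pos: [0.4791, 0.3094, 0.0761]
orientation: [-1.473, -1.755, -0.769]
force: [-4.1, -6.1, 11.5]
opening: 0.0009
```

```bash
python3 - <<'E'
from h import *
from plant import robot
for i in range(3):
  s=robot.read_state();where(s)
print(delta(s,tcp(.057,-.001,55,-1),55),delta(s,tcp(.03,.05,55,-1),55))
c=robot.read_camera("side");im=c["image"][:,:,::-1]
cv2.imwrite("pics/side6.png",cv2.resize(im[150:290,200:380],None,fx=4,fy=4,interpolation=cv2.INTER_CUBIC))
E
```

```text
t 7.475 upper [-0.0004  0.0665  0.0143] lower [-0.0004  0.0579  0.002 ] phi 55.1 F [-5.05119315 -5.30322665 11.45168617] q [-0.07  0.34  1.87  0.95  1.38 -0.66] 0.0009185818402378759
t 7.475 upper [-0.0004  0.0665  0.0143] lower [-0.0004  0.0579  0.002 ] phi 55.1 F [-5.05119315 -5.30322665 11.45168617] q [-0.07  0.34  1.87  0.95  1.38 -0.66] 0.0009185818402378759
t 7.475 upper [-0.0004  0.0665  0.0143] lower [-0.0004  0.0579  0.002 ] phi 55.1 F [-5.05119315 -5.30322665 11.45168617] q [-0.07  0.34  1.87  0.95  1.38 -0.66] 0.0009185818402378759
[-0.0029  0.0004  0.0009 -0.0013 -0.0023  0.0006] [ 0.0235  0.0004 -0.0504 -0.0013 -0.0023  0.0006]
```

View pics/side6.png

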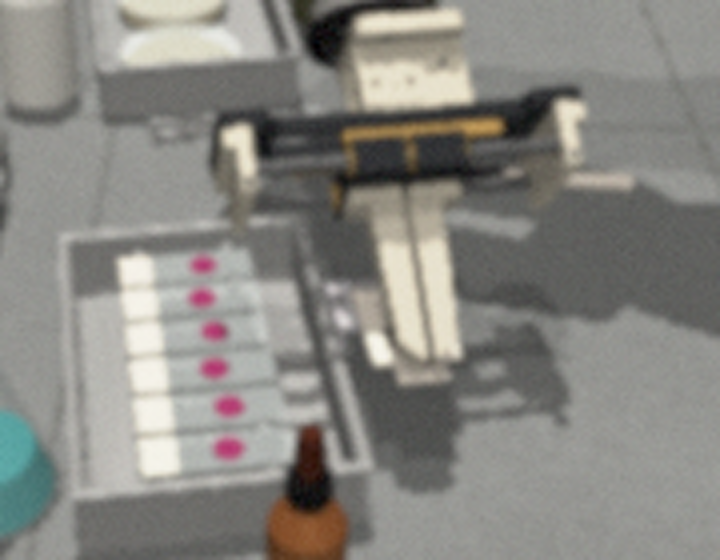

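The flag is on the stop with 11 N of reaction, so back off straight up, then away.

Emit:
{"api": "jog_arm", "payload": {"steps": [[1, 0.008, 0, -0.006, 0, 0, 0], [1, 0.025, 0, -0.017, 0, 0, 0], [1, 0.041, 0, -0.029, 0, 0, 0], [1, 0.06, 0, -0.06, 0, 0, 0], [1, 0.07, 0, -0.11, 0, 0, 0]]}}

```text
t: 8.15
tool_pos: [0.4868, 0.2603, 0.1978]
orientation: [-1.471, -1.756, -0.767]
force: [0.5, 0.4, -0.3]
opening: 0.0008
```

Emit:
{"api": "jog_arm", "payload": {"steps": [[1, 0.01, 0, -0.05, 0, 0, 0], [1, 0.01, 0, -0.1, 0, 0, 0], [1, 0.01, 0, -0.13, 0, 0, 0], [1, 0.01, 0, -0.13, 0, 0, 0]]}}

```text
t: 8.65
tool_pos: [0.506, 0.1593, 0.2823]
orientation: [-1.474, -1.758, -0.77]
force: [-0.1, 0.1, 0.0]
opening: 0.0006
```

```bash
python3 - <<'E'
from h import *
from plant import robot
where(robot.read_state())
for n in ("top","side"):
    c=robot.read_camera(n);cv2.imwrite(f"pics/{n}9.png",c["image"][:,:,::-1]);np.savez(f"pics/{n}9.npz",**c)
a=cv2.imread("pics/top9.png")[150:250,105:235];cv2.imwrite("pics/topz9.png",cv2.resize(a,None,fx=6,fy=6,interpolation=cv2.INTER_CUBIC))
a=cv2.imread("pics/side9.png")[190:300,205:335];cv2.imwrite("pics/sidez9.png",cv2.resize(a,None,fx=5,fy=5,interpolation=cv2.INTER_CUBIC))
E
```

```text
t 8.65 upper [ 2.000e-04 -8.600e-02  2.204e-01] lower [ 0.0003 -0.0946  0.2081] phi 55.0 F [-0.11689209  0.07192226  0.02895344] q [-0.33  0.13  1.68  0.84  1.81 -0.5 ] 0.0006295292632513504
```

View pics/topz9.png

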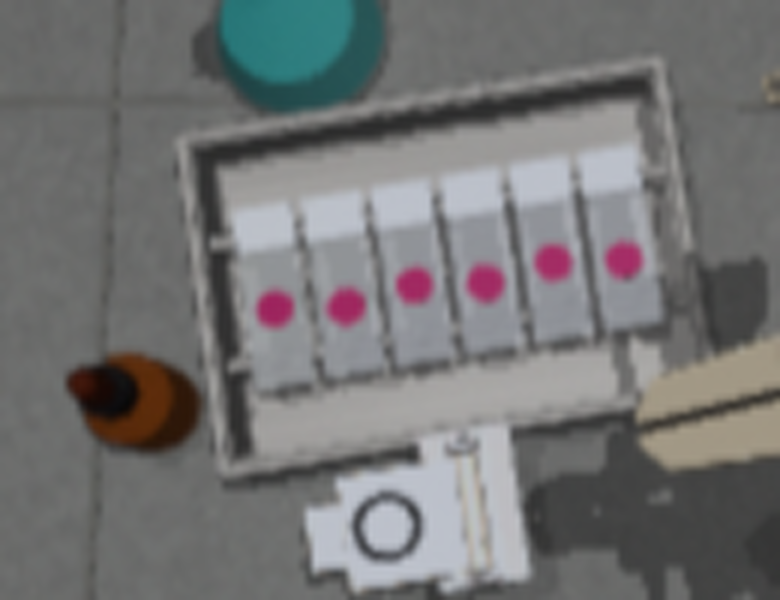

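View pics/sidez9.png

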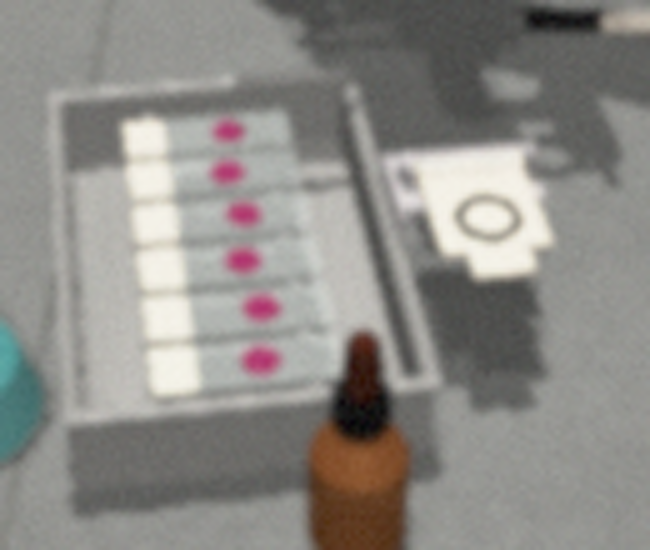

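View pics/side9.png

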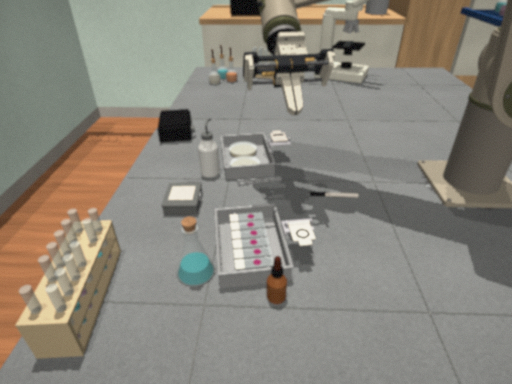

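The ring faces up and the tray corners are at the same pixels as before. The tab end is at (310,540) in the zoomed top view and (503,275) in the zoomed side view. I'll check how level it is.

```bash
python3 - <<'E'
from h import *
t=load("top9");s=load("side9")
T=lambda X,Y:((X+.5)/6-.5+105,(Y+.5)/6-.5+150)
S=lambda X,Y:((X+.5)/5-.5+205,(Y+.5)/5-.5+190)
print(tri(ray(t,*T(310,540)),ray(s,*S(505,275))))
for a in (3.14,3.04,2.94):
  P=H-Y*.066*np.cos(a)+Z*(.066*np.sin(a)+.002);print(a,P,proj(t,P),proj(s,P))
print(T(310,540),S(505,275))
# change check outside arm
for n in("top","side"):
  d=np.abs(load(n+"0")["image"].astype(int)-load(n+"9")["image"]).max(2);print(n,(d>60).sum())
E
```

```text
(array([0.47767044, 0.32490576, 0.0586493 ]), np.float64(0.001172165728621401))
3.14 [0.47683888 0.32451472 0.06210512] [156.11764531 239.63120045] [306.43297612 243.22656424]
3.04 [0.47689745 0.32417958 0.06869359] [155.62677627 239.49347511] [306.63885252 240.63664201]
2.94 [0.47706894 0.32319818 0.07521518] [155.41544105 239.30633248] [306.76110962 237.82113089]
(156.25, 239.58333333333331) (305.6, 244.6)
top 8277
side 9790
```

The flag is level at the 3.14 stop: the tab reads z = 0.059 m, where 0.060 to 0.062 is expected. The arm is clear of everything, so I'm handing in.

```bash
python3 -c "
from plant import robot
print(robot.close_job())"
```

```text
the job is handed in; nothing more can be done
None
```

The staining tray's flag is swung right over its hinge and lies flat on the +y side, ring face up. I handed the job in at about 8.8 s.

I tilted the shut fingers 55°, slid the tip under the thumb tab from the free end, and pushed the flag around the pin without pinching it.

**Last checks**
- **Flag:** both cameras show the ring face up. The tab end triangulates to z ≈ 0.059 m, which matches level at the 3.14 stop within the camera accuracy.
- **Staining tray:** its rim corners and slides show at the same pixels as before the move.
- **Other things:** the dish tray with its flag, and the bottles and pen, look undisturbed by eye. A whole-image difference told me nothing, because the arm and its shadow dominate it.
- **Robot:** the arm was well clear at hand-in, and the force reading was about 0 N.

**Less gentle than intended:** the final push onto the stop read a little over 13 N in total (11.5 N vertical), then I backed off straight away. Readings taken during the rest of the swing stayed at or below about 1.5 N.

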